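Shut the filter unit and shine the torch on its gauge

TASK

The cartridges of the under-sink filter unit have just been changed: push the unit's door shut until it snaps home on its catch, then draw the torch straight up out of its charging cup and tip it over so that, slanting at roughly 45 degrees from in front of the unit and a hand's breadth or two away, it points at the middle of the round pressure gauge. Finish while holding it there, raised, still and aimed, the torch touching nothing but the gripper. Leave the spare cartridge and all the other things standing where they are.

Things in the scene. Friction and masses are not known exactly. Their poses are not given: they have to be found in the camera images.
- unit: White filter unit fixed to the table, 160 deep (x) x 240 wide (y) x 196 mm high. Origin: centre of its underside; its front (door side) faces its -x; z up. Its door covers the front up to 126 mm. From 142 mm up a console slopes back at 45 degrees to the flat top; it carries the round gauge (at -y) and a black rectangular display (at +y).
- door (a joint): Door of the unit, upright hinge on its +y side. 0 is shut; grows as it swings out towards the robot, to 1.6 rad. Little friction; it stays where it is left. A sprung roller resists over the last 0.08 rad (up to about 8 N at the free edge) and snaps it home to 0 once it is pushed below about 0.035 rad.
- door_hinge (a point): Point on the door's hinge line, at half height (70 mm above the table), in the plane of the door's outer face. The panel is 220 mm wide from hinge to free edge, 112 mm high (lower edge 14 mm, upper edge 126 mm above the table), 12 mm thick, its outer face flat.
- door_edge (a point): Point on the door's outer face, 200 mm from the hinge line, at half height. It moves with the door; its x axis points into the panel (outer face's normal is -x), its y axis towards the hinge.
- gauge (a point): Centre of the round gauge's glass (60 mm across, 10 mm thick, steel rim, white dial with black needle) on the sloping console; 176 mm above the table, in the unit's frame at x -61, y -45 mm. The dial faces forward and up at 45 degrees.
- torch: Black torch standing lens down in its cup, 165 mm long, about 200 g, centre of mass about 90 mm from the lens. Origin: centre of the lens face; its z axis runs from lens to tail (up at the start): the beam goes along -z. Head 38 mm across for the first 36 mm, tapering to a round ribbed grip, 30 mm in diameter, from 46 mm to the tail.
- lens (a point): Centre of the torch's lens face (the origin of the torch).
- torch_tail (a point): Centre of the torch's tail end, 165 mm from the lens.
- dock: Charging cup of the torch, fixed: black base plate 84 x 84 x 6 mm with a round cup, 56 mm outside, 42 mm inside, floor 12 mm and rim 62 mm above the table (the torch stands 50 mm deep in it). Origin: centre of the underside.
- stand: Like cup for the spare cartridge, fixed: 64 mm outside, 50 mm inside, rim 62 mm high. Origin: centre of the underside. The two cups stand side by side, in either order.
- cartridge: Spare filter cartridge, white plain cylinder 46 mm in diameter with a narrower 24 mm neck, 150 mm tall, upright in the stand. Leave alone. Origin: centre of its underside.
- spray_a: Trigger spray bottle, 76 mm across, 224 mm tall. Leave alone. Origin: centre of its underside.
- spray_b: Trigger spray bottle, 76 mm across, 224 mm tall. Leave alone. Origin: centre of its underside.
- tub: Lidded tub 140 x 170 x 155 mm high. Leave alone. Origin: centre of its underside.
- kit: Flat first-aid case 130 x 180 x 55 mm high. Leave alone. Origin: centre of its underside.
- can: Can 60 mm across, 100 mm high. Leave alone. Origin: centre of its underside.
- wrench: Steel wrench lying on the table. Leave alone. Origin: under its middle.
There are look-alikes about, which are no part of the job. Leave any orange look-alike of the torch alone.

How it is judged:
By the outcome, as a careful person would: the job done as asked, in the order asked, and still so for the second after the job is handed in, while the arm keeps its last pose, push and grip.
It also fails if it takes over 58 s, if anything falls off the work surface, if the arm or the gripper's body presses on something with over 40 N, if the wrist force passes 120 N, or if a joint passes its speed limit or range.

ROBOT

A 7-joint arm with a two-finger parallel gripper is mounted at the origin on the work surface. World frame = base frame: x ahead of the robot, y to its left, z up, the work surface at z = 0. Lengths are in m, angles in rad, forces in N, time in s.
With the tool pointing down it reaches from about 0.4 to 0.9 m from the base axis. Payload 5.6 kg.
Tool frame: the origin (TCP) lies midway between the tips of the shut fingers; the grasp point (between the pads) lies 19 mm behind it; z points along the fingers, y is the line along which they close (so a half turn about z gives the same grasp; the last joint's range is limited). The gripper opens to 92 mm and grips with 3 to 60 N. Pads are 20 mm wide; open, the fingers measure 128 mm over their backs; the gripper's body (75 mm by 189 mm) begins 69 mm behind the grasp point.
Start: joints at [-1.297, 0.468, -0.012, 1.603, 0.006, 1.071, -0.056], TCP at [0.203, 0.618, 0.215] pointing down, gripper open.
Joint ranges: [-2.53, 2.53], [-0.31, 2.02], [-1.57, 1.55], [0.28, 2.44], [-1.29, 4.43], [0.15, 1.84], [-2.92, 2.92]. Speed limits (rad/s): [2.57, 2.57, 3.14, 3.14, 3.14, 3.14, 3.14].

INTERFACE

Orientations are given as a 3x3 rotation matrix whose columns are the frame's x, y, z axes.
In Python, from station import env, effector, solver, viewer, workorder, search_frame, tip_of gives the robot as it stands. Calls block until the motion is done:
- env.reach(position, orientation): joint-space move of the TCP to a pose.
- env.movel(position, frame=None, rate=0.15): straight line of the TCP; frame=None keeps the orientation; rate is the mean speed in m/s.
- env.goto_joints(angles): joint-space move.
- effector.release() and effector.grasp(squeeze=None): open the fingers fully, or close them until they stop; squeeze is the grip in N (None keeps the last).
- env.pause(seconds).
- solver.inverse_kinematics(position, orientation): joint angles nearest the present ones, or None.
- env.sense(): the state.
- viewer.read_camera(name): name is "scene" or "top" or "wrist"; returns (picture, depth): 420x560x3 uint8, red, green, blue; 420x560 float32, m along the optical axis (not along the pixel's ray), 0 where there is no reading.
- viewer.camera_info(name): a dict with "intrinsics" (3x3 intrinsics, pixels), "dist_coeffs" ([k1, k2, p1, p2, k3] as OpenCV has them; the pictures are not rectified), "eye" and "rotation" of the camera in the world; the wrist camera has in their place "T_tool_cam" (4x4, takes a point from camera to tool coordinates, whose origin is the TCP and whose axes are the flange's). Camera axes: x right, y up, looking along -z (the intrinsics and any distortion apply to the point x, -y, -z); pixel columns grow to the right and rows downward; lengths in m; the calibration is good to about 2 mm. A picture is of the moment at which its call begins: read the wrist's pose just before it. camera_info takes no time and is no camera call.
A pose or a line that the arm cannot do raises env.PlanningError and nothing moves.
- workorder.finish_job(): hands the job in; it is judged then, once.
Trained networks look in the newest picture that a camera, given by its name, has taken for a name from the list of things; names that differ only in an ending like _2 or _b are one class to them, and where a whole thing is asked for, a point or a joint stands for the part that bears it (a point fixed in the world has none). Each returns a list of dicts, best first, with "score" (0 to 1); they miss things now and then, are a little off and sometimes report something else, mostly with a low value. They report only what shows in the picture. A call takes as long as a camera call. They do not tell look-alikes from the thing itself.
- search_frame(camera, name): "at" ([x, y, z] in m, in world coordinates, good to about 4 mm: the middle of the surface that is visible of it).
- tip_of(camera, name): "at" ([x, y, z] in m, in world coordinates, good to about 4 mm: a listed point, or the origin of a listed thing).
The state is a dict: "t": time; "joint_positions": joint angles; "joint_velocities": joint speeds; "tau": joint torques, N m; "ee_pos": TCP position; "tcp_rot": TCP orientation; "wrist_force": force on the tool from outside, world axes, zero at the start; "moment": the same for the moment, N m; "gripper_width": finger opening in m; "grasp_force": force on a finger pad.
Only numpy, scipy, OpenCV 4.12 (cv2) and the standard library are available. Lean on these libraries where they do the work, as an engineer would, in place of code of your own. Each camera call takes 0.05 s, during which the arm holds its last target. There are 200 camera calls.

## Working session

There is one attempt and no reset: what is moved stays moved. The work goes in short steps, each a Python script; the robot and the scene stay as the last script left them, time stands still between calls to the robot, and variables do not carry over. Pictures are saved under pics/ and viewed, at most 10 in all, crops included, and the job is handed in when it is done.

```bash
ls; mkdir -p pics
python3 - <<'E'
from station import env, effector, solver, viewer, workorder, search_frame, tip_of
import cv2,numpy as np
ims=[]
for c in ("scene","top"):
    p,d=viewer.read_camera(c); ims.append(p)
    cv2.imwrite(f"pics/{c}0.png",p[:,:,::-1])
    i=viewer.camera_info(c); print(c,np.round(i["eye"],3),np.round(i["rotation"],3).tolist(),np.round(i["intrinsics"],1).tolist())
    for n in ["door_hinge","door_edge","gauge","unit","lens","torch_tail","dock","stand","cartridge","spray_a","tub","kit","can","wrench"]:
        print(n,[(np.round(r["at"],3).tolist(),round(r["score"],2)) for r in tip_of(c,n)][:3])
print(env.sense()["t"])
E
```

```text
pics
scene [0.985 0.319 0.978] [[-0.606, -0.661, 0.442], [0.796, -0.505, 0.335], [0.002, 0.555, 0.832]] [[387.3, 0.0, 285.0], [0.0, 387.3, 207.7], [0.0, 0.0, 1.0]]
door_hinge [([0.654, -0.016, 0.07], 0.92), ([0.35, -0.4, 0.0], 0.23)]
door_edge [([0.523, -0.163, 0.071], 0.62)]
gauge [([0.665, -0.179, 0.178], 0.84), ([0.653, -0.018, 0.071], 0.51), ([0.593, -0.47, 0.001], 0.25)]
unit []
lens [([0.387, 0.07, -0.002], 0.78), ([0.319, 0.144, -0.004], 0.74), ([0.43, 0.176, 0.014], 0.62)]
torch_tail [([0.434, 0.18, 0.182], 0.97), ([0.387, 0.07, 0.165], 0.93), ([0.321, 0.15, 0.164], 0.58)]
dock [([0.431, 0.179, -0.006], 0.59)]
stand [([0.498, 0.404, 0.0], 0.95), ([0.428, 0.179, -0.002], 0.29)]
cartridge [([0.498, 0.407, 0.012], 0.64)]
spray_a [([0.349, -0.395, 0.002], 0.89), ([0.774, 0.178, -0.003], 0.72)]
tub [([0.348, -0.399, -0.002], 0.53), ([0.434, 0.178, 0.18], 0.36)]
kit [([0.592, -0.475, 0.002], 0.59)]
can [([0.664, 0.15, 0.004], 0.63)]
wrench [([0.325, 0.275, -0.004], 0.64)]
top [ 0.288 -0.019  1.531] [[-0.012, 0.983, -0.184], [-1.0, -0.011, 0.007], [0.005, 0.184, 0.983]] [[520.7, 0.0
[... 240 characters left out ...]
, -0.176, 0.179], 0.95), ([0.345, -0.404, 0.002], 0.29)]
unit [([0.73, -0.144, -0.001], 0.62)]
lens [([0.433, 0.178, 0.013], 0.77), ([0.313, 0.148, -0.003], 0.77), ([0.388, 0.07, -0.001], 0.49)]
torch_tail [([0.316, 0.145, 0.17], 0.75), ([0.433, 0.176, 0.178], 0.68), ([0.386, 0.066, 0.164], 0.66)]
dock [([0.434, 0.177, -0.002], 0.83)]
stand [([0.494, 0.406, 0.002], 0.83), ([0.73, -0.142, -0.006], 0.67)]
cartridge [([0.497, 0.408, 0.011], 0.87), ([0.588, -0.471, 0.001], 0.53)]
spray_a [([0.346, -0.403, -0.0], 0.72), ([0.774, 0.178, -0.001], 0.65)]
tub [([0.686, 0.367, 0.001], 0.88)]
kit [([0.588, -0.475, 0.0], 0.78)]
can [([0.665, 0.15, 0.002], 0.95)]
wrench [([0.326, 0.277, -0.0], 0.59)]
1.5
```

View pics/scene0.png

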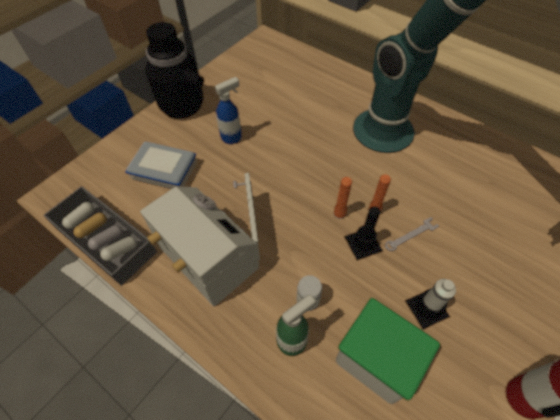

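View pics/top0.png

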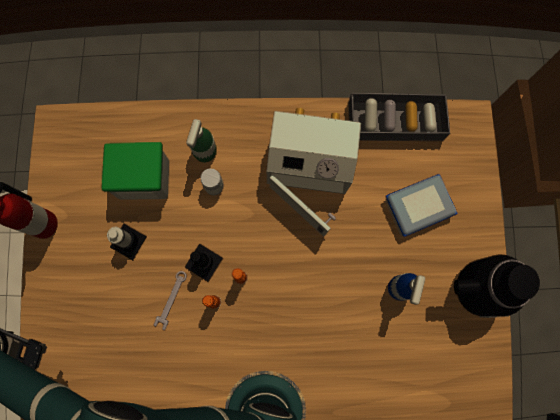

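The scene view shows the unit at (200,240) with its door half open at (252,205). The black torch stands in its dock at (370,225), and two orange look-alikes are at (345,195) and (380,190). The top view agrees: gauge at (326,168), torch at (205,258). There is also a tiny item near the door's edge at (333,216). Next I'll measure the unit, door and torch from depth, and check that tiny item.

```bash
cat > h.py <<'E'
from station import env, effector, solver, viewer, workorder, search_frame, tip_of
import cv2,numpy as np
from scipy.spatial.transform import Rotation as Ro
def cloud(c):
    p,d=viewer.read_camera(c); i=viewer.camera_info(c)
    v,u=np.mgrid[0:420,0:560]
    n=cv2.undistortPoints(np.stack([u,v],-1).reshape(-1,1,2).astype(np.float32),np.array(i["intrinsics"]),np.array(i["dist_coeffs"])).reshape(420,560,2)
    pc=np.stack([n[...,0]*d,-n[...,1]*d,-d],-1)
    if "eye" in i: R,e=np.array(i["rotation"]),np.array(i["eye"])
    else:
        s=env.sense();T=np.array(i["T_tool_cam"]);Rt=np.array(s["tcp_rot"]);R=Rt@T[:3,:3];e=Rt@T[:3,3]+s["ee_pos"]
    w=pc@R.T+e; w[d<=0]=np.nan
    return p,w
E
python3 - <<'E'
from h import *
cr=[]
for c,(u0,v0) in (("top",(255,100)),("scene",(140,150))):
    p,w=cloud(c)
    x,y,z=w[...,0],w[...,1],w[...,2]
    m=(abs(z-.196)<.006)&(x>.6)&(x<.9)&(y>-.35)&(y<.05)
    r=cv2.minAreaRect(w[m][:,:2].astype(np.float32)*1000); print(c,"top rect",np.round(r[0],1),np.round(r[1],1),round(r[2],2),np.median(z[m]))
    m=(abs(z-.126)<.006)&(x>.45)&(x<.68)&(y>-.25)&(y<.02)
    r=cv2.minAreaRect(w[m][:,:2].astype(np.float32)*1000); print("door top",m.sum(),np.round(cv2.boxPoints(r),1).tolist())
    for lo,hi in ((.165,.2),):
        m=(z>lo)&(z<hi)&(np.hypot(x-.433,y-.177)<.03); print("torch top",w[m].mean(0),np.ptp(w[m],axis=0))
    m=(abs(z-.062)<.005)&(np.hypot(x-.433,y-.177)<.04); print("rim",m.sum(),(w[m].max(0)+w[m].min(0))/2 if m.any() else '')
    if c=="top": print("item",np.round(w[210:222:3,327:340:3],3).tolist())
    cr.append(cv2.resize(p[v0:v0+130,u0:u0+130],(390,390),interpolation=cv2.INTER_CUBIC))
cv2.imwrite("pics/crop.png",np.hstack(cr)[:,:,::-1])
E
```

```text
top top rect [ 741.4 -140.9] [242.3 133.4] 81.84 0.19484980948517228
door top 342 [[495.3999938964844, -215.3000030517578], [635.2999877929688, -236.60000610351562], [670.0, -8.699999809265137], [530.2000122070312, 12.600000381469727]]
torch top [0.42903325 0.17836943 0.17540146] [0.02956521 0.03012054 0.01727442]
rim 86 [0.43010414 0.17894147 0.06193823]
item [[[0.583, -0.189, 0.002], [0.583, -0.198, 0.001], [0.584, -0.208, -0.001], [0.584, -0.217, -0.003], [0.583, -0.226, -0.0]], [[0.575, -0.189, -0.003], [0.555, -0.186, 0.104], [0.576, -0.208, -0.007], [0.575, -0.217, -0.005], [0.574, -0.225, 0.001]], [[0.566, -0.189, -0.005], [0.544, -0.184, 0.117], [0.545, -0.193, 0.113], [0.565, -0.216, -0.002], [0.565, -0.225, -0.001]], [[0.557, -0.189, -0.005], [0.538, -0.185, 0.104], [0.537, -0.193, 0.11], [0.556, -0.216, -0.001], [0.555, -0.224, 0.002]]]
scene top rect [ 743.7 -143. ] [241.7 127.4] 81.71 0.19677876872206235
door top 322 [[496.79998779296875, -176.10000610351562], [506.6000061035156, -185.8000030517578], [677.4000244140625, -13.100000381469727], [667.5999755859375, -3.4000000953674316]]
torch top [0.43485729 0.17692475 0.17588864] [0.02739336 0.02840821 0.01659943]
rim 147 [0.43298035 0.17536038 0.06197657]
```

View pics/crop.png

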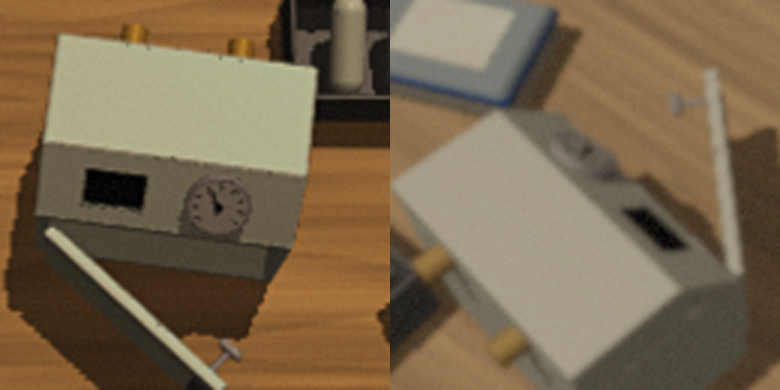

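The crop shows the tiny item is the door's own catch pin, on its inner face. The unit's yaw is about -8.3°, the door is open about 0.64 rad, and the torch is at (0.432, 0.177). I'll check reachability for all the poses before moving.

```bash
cat >> h.py <<'E'
YAW=np.radians(-8.3); H=np.array([.654,-.018]); G=np.array([.666,-.177,.177]); TX=np.array([.432,.177])
def tool(a,t,s=1):
    z=np.array([np.sin(t)*np.cos(a),np.sin(t)*np.sin(a),-np.cos(t)])
    y=s*np.array([-np.sin(a),np.cos(a),0]); return np.stack([np.cross(y,z),y,z],1)
def push(th,off,r=.185,s=1):
    a=YAW-th; n=np.array([np.cos(a),np.sin(a)]); d=np.array([np.sin(a),-np.cos(a)])
    return np.append(H+r*d-off*n,.08),tool(a,np.radians(45),s)
N=np.array([-np.cos(YAW),-np.sin(YAW),1])/2**.5
E
python3 - <<'E'
from h import *
print(np.round(env.sense()["tcp_rot"],2).tolist())
for s in (1,-1):
    for nm,(p,R) in {"via":([.4,.05,.4],tool(-.6,.785,s)),"pre":push(.64,.07,s=s),"mid":push(.3,.007,s=s),"end":push(-.03,.007,s=s),
      **{f"grasp{k}":([*TX,.108],tool(k,0,s)) for k in (0,.4,-.4)}, **{f"lift{k}":([*TX,.36],tool(k,0,s)) for k in (0,.4,-.4)},
      **{f"aim{d}":(G+(d+.096)*N,tool(YAW,np.pi/4,s)) for d in (.12,.15,.18)}}.items():
        q=solver.inverse_kinematics(p,R); print(s,nm,np.round(p,3),None if q is None else np.round(q,2))
E
```

```text
[[-0.95, 0.31, 0.0], [0.31, 0.95, 0.0], [-0.0, 0.0, -1.0]]
1 via [0.4  0.05 0.4 ] None
1 pre [ 0.474 -0.099  0.08 ] None
1 mid [ 0.568 -0.182  0.08 ] [ 0.12  0.48  0.01  2.4   2.71  0.53 -1.42]
1 end [ 0.626 -0.201  0.08 ] [ 1.22  0.92 -1.1   2.2   2.36  0.58 -0.15]
1 grasp0 [0.432 0.177 0.108] [-0.6   0.32  0.16  2.14 -0.08  0.69  1.19]
1 grasp0.4 [0.432 0.177 0.108] [-0.52  0.32  0.07  2.13 -0.04  0.69  1.54]
1 grasp-0.4 [0.432 0.177 0.108] [-0.66  0.32  0.23  2.14 -0.11  0.69  0.82]
1 lift0 [0.432 0.177 0.36 ] [-0.7   0.01  0.24  1.85 -0.    1.28  1.12]
1 lift0.4 [0.432 0.177 0.36 ] [-0.65  0.02  0.19  1.85 -0.    1.28  1.51]
1 lift-0.4 [0.432 0.177 0.36 ] [-0.75  0.01  0.3   1.85 -0.    1.28  0.72]
1 aim0.12 [ 0.515 -0.155  0.33 ] [-0.35 -0.26  0.56  2.35  0.28  0.24  1.43]
1 aim0.15 [ 0.494 -0.152  0.351] [ 0.07 -0.27  0.19  2.33 -0.15  0.3   1.83]
1 aim0.18 [ 0.473 -0.149  0.372] None
-1 via [0.4  0.05 0.4 ] None
-1 pre [ 0.474 -0.099  0.08 ] None
-1 mid [ 0.568 -0.182  0.08 ] [0.11 0.48 0.02 2.4  2.72 0.53 1.71]
-1 end [ 0.626 -0.201  0.08 ] [ 1.07  0.75 -0.88  2.21  2.58  0.46  2.64]
-1 grasp0 [0.432 0.177 0.108] [-1.01  0.36  0.66  2.16 -0.34  0.72 -1.7 ]
-1 grasp0.4 [0.432 0.177 0.108] [-0.96  0.35  0.59  2.16 -0.29  0.71 -1.34]
-1 grasp-0.4 [0.432 0.177 0.108] [-1.45  0.74  1.35  2.18 -0.9   1.   -1.55]
-1 lift0 [0.432 0.177 0.36 ] [-1.05 -0.01  0.6   1.87  0.    1.28 -2.02]
-1 lift0.4 [0.432 0.177 0.36 ] [-1.05 -0.01  0.59  1.87  0.    1.28 -1.62]
-1 lift-0.4 [0.432 0.177 0.36 ] [-0.88  0.    0.43  1.86 -0.    1.28 -2.42]
-1 aim0.12 [ 0.515 -0.155  0.33 ] [-0.27 -0.24  0.49  2.34  0.15  0.23 -1.6 ]
-1 aim0.15 [ 0.494 -0.152  0.351] [ 0.07 -0.27  0.19  2.33 -0.15  0.3  -1.32]
-1 aim0.18 [ 0.473 -0.149  0.372] None
```

```bash
cat >> h.py <<'E'
def push(th,off,r=.185,s=1,t=20):
    a=YAW-th; n=np.array([np.cos(a),np.sin(a)]); d=np.array([np.sin(a),-np.cos(a)])
    return np.append(H+r*d-off*n,.09),tool(a,np.radians(t),s)
E
python3 - <<'E'
from h import *
for t in (20,28):
  for s in (1,-1):
    P={"via":([.42,-.03,.33],tool(-.8,np.radians(t),s))}
    for th in (.68,.5,.3,.1,-.03): P[th]=push(th,.01 if th<.6 else .06,s=s,t=t)
    for nm,(p,R) in P.items():
        q=solver.inverse_kinematics(p,R); print(t,s,nm,np.round(p,3),None if q is None else np.round(q,2))
E
```

```text
20 1 via [ 0.42 -0.03  0.33] [-0.92 -0.27  0.56  2.17  0.52  1.12  0.19]
20 1 0.68 [ 0.477 -0.099  0.09 ] [-0.4   0.31  0.41  2.32  0.43  0.33  0.33]
20 1 0.5 [ 0.535 -0.16   0.09 ] [-0.13  0.38  0.3   2.19  0.21  0.29  0.88]
20 1 0.3 [ 0.565 -0.181  0.09 ] [-0.02  0.41  0.28  2.13 -0.11  0.28  1.44]
20 1 0.1 [ 0.599 -0.195  0.09 ] [ 0.08  0.46  0.22  2.04 -0.34  0.32  1.9 ]
20 1 -0.03 [ 0.623 -0.201  0.09 ] [ 0.28  0.49  0.02  1.97 -0.2   0.35  1.92]
20 -1 via [ 0.42 -0.03  0.33] [ 0.6  -0.19 -0.71  2.1   0.19  0.97 -2.58]
20 -1 0.68 [ 0.477 -0.099  0.09 ] [-1.07  0.73  1.35  2.35 -1.08  0.55 -1.35]
20 -1 0.5 [ 0.535 -0.16   0.09 ] [-0.74  0.63  1.11  2.23 -1.04  0.47 -1.1 ]
20 -1 0.3 [ 0.565 -0.181  0.09 ] [-0.49  0.55  0.88  2.16 -0.96  0.42 -0.92]
20 -1 0.1 [ 0.599 -0.195  0.09 ] [-0.07  0.47  0.41  2.05 -0.59  0.35 -1.02]
20 -1 -0.03 [ 0.623 -0.201  0.09 ] [-0.19  0.55  0.62  2.   -0.9   0.48 -0.61]
28 1 via [ 0.42 -0.03  0.33] [-0.98 -0.3   0.51  2.23  0.69  1.12 -0.  ]
28 1 0.68 [ 0.477 -0.099  0.09 ] [-0.55  0.33  0.48  2.39  0.99  0.29 -0.3 ]
28 1 0.5 [ 0.535 -0.16   0.09 ] [-0.18  0.37  0.3   2.29  1.05  0.17 -0.01]
28 1 0.3 [ 0.565 -0.181  0.09 ] [ 0.32  0.4  -0.16  2.21  1.24  0.19  0.13]
28 1 0.1 [ 0.599 -0.195  0.09 ] [ 0.66  0.49 -0.47  2.11  1.14  0.21  0.54]
28 1 -0.03 [ 0.623 -0.201  0.09 ] [ 0.69  0.52 -0.47  2.05  0.76  0.18  1.07]
28 -1 via [ 0.42 -0.03  0.33] [ 0.52 -0.23 -0.72  2.17  0.33  0.9  -2.75]
28 -1 0.68 [ 0.477 -0.099  0.09 ] [-0.22  0.3   0.1   2.37  1.15  0.4   2.7 ]
28 -1 0.5 [ 0.535 -0.16   0.09 ] [ 0.84  0.55 -0.89  2.23  1.5   0.66  2.86]
28 -1 0.3 [ 0.565 -0.181  0.09 ] None
28 -1 0.1 [ 0.599 -0.195  0.09 ] [-0.08  0.45  0.41  2.16 -1.22  0.19 -0.39]
28 -1 -0.03 [ 0.623 -0.201  0.09 ] [-0.04  0.49  0.42  2.09 -1.24  0.29 -0.24]
```

Run:
```python
from h import *
def st(l):
    s=env.sense(); print(l,round(s["t"],2),np.round(s["ee_pos"],3),np.round(s["wrist_force"],1))
    return s
p0=np.array(env.sense()["ee_pos"])
env.movel(p0+[0,0,.15],rate=.3); effector.grasp(squeeze=10)
env.reach([.42,-.03,.33],tool(-.8,np.radians(20))); st("via")
env.reach(*push(.68,.06)); st("pre")
for th in (.6,.45,.3,.2,.12):
    p,R=push(th,.009); env.movel(p,R,rate=.12); st(th)
```

```text
via 6.0 [ 0.42  -0.029  0.33 ] [-0.7 -0.5  0.3]
pre 7.01 [ 0.478 -0.099  0.09 ] [-0.1 -0.9  0.1]
0.6 7.71 [ 0.522 -0.147  0.09 ] [ 0.1 -0.8  0.1]
0.45 8.09 [ 0.542 -0.166  0.09 ] [ 0.5 -0.3 -0.1]
0.3 8.47 [ 0.565 -0.181  0.089] [0.  0.2 0.8]
0.2 8.78 [ 0.582 -0.188  0.089] [ 0.5 -0.8 -0.4]
0.12 9.06 [ 0.596 -0.194  0.09 ] [ 0.  -0.5 -0.1]
```

Run:
```python
from h import *
for th in (.08,.06,.045,.03,.02,.01,0,-.01,-.02,-.03,-.04,-.05,-.06):
    p,R=push(th,.009); env.movel(p,R if th>.05 else None,rate=.06); env.pause(.1)
    s=env.sense(); f=-np.dot(s["wrist_force"],[np.cos(YAW),np.sin(YAW),0]); print(th,round(s["t"],2),np.round(s["ee_pos"],3),round(f,1))
    if f>22: break
for c in ("scene","top"):
    p,w=cloud(c); cv2.imwrite(f"pics/{c}1.png",p[:,:,::-1])
    print(tip_of(c,"door_edge")[:1],tip_of(c,"door_hinge")[:1])
a=cv2.resize(cv2.imread("pics/scene1.png")[150:310,120:290],(400,376));b=cv2.resize(cv2.imread("pics/top1.png")[100:260,240:410],(400,376))
cv2.imwrite("pics/c1.png",np.hstack([a,b]))
```

```text
0.08 9.43 [ 0.603 -0.196  0.09 ] 0.1
0.06 9.78 [ 0.607 -0.197  0.09 ] -0.2
0.045 10.13 [ 0.61  -0.198  0.09 ] -0.7
0.03 10.48 [ 0.613 -0.199  0.09 ] 0.2
0.02 10.83 [ 0.615 -0.199  0.09 ] 0.4
0.01 11.18 [ 0.617 -0.199  0.09 ] -0.3
0 11.53 [ 0.618 -0.2    0.09 ] 0.1
-0.01 11.88 [ 0.62 -0.2   0.09] 1.6
-0.02 12.23 [ 0.62  -0.2    0.089] 7.8
-0.03 12.58 [ 0.62  -0.2    0.089] 13.2
-0.04 12.93 [ 0.621 -0.2    0.088] 18.1
-0.05 13.28 [ 0.621 -0.2    0.088] 22.0
[{'at': [0.4287, 0.1767, 0.017], 'score': 0.24}] [{'at': [0.6509, -0.0169, 0.0712], 'score': 0.67}]
[{'at': [0.4977, 0.4089, 0.0124], 'score': 0.18}] [{'at': [0.6542, -0.0213, 0.0699], 'score': 0.93}]
```

View pics/c1.png

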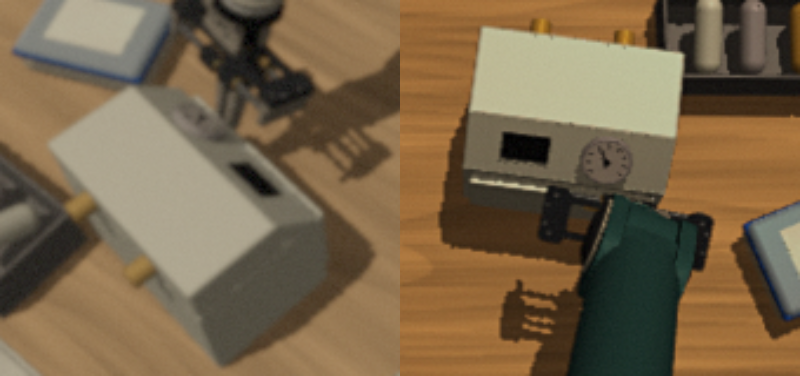

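Run:
```python
from h import *
p,R=push(0,.08); env.movel(p,rate=.15); env.movel(p+[0,0,.25],rate=.3)
effector.release()
env.reach([*TX,.30],tool(0,0)); print(env.sense()["t"])
for c in ("scene","top"):
    pc,w=cloud(c); cv2.imwrite(f"pics/{c}2.png",pc[:,:,::-1])
    print([(np.round(r["at"],3),round(r["score"],2)) for n in ("door_edge","gauge","torch_tail","lens") for r in tip_of(c,n)[:2]])
    x,y,z=w[...,0],w[...,1],w[...,2]
    m=(z>.03)&(z<.12)&(x>.55)&(x<.66)&(y>-.26)&(y<-.02); q=w[m]
    uf=(q[:,:2]-H)@np.array([[np.cos(YAW),np.sin(YAW)],[-np.sin(YAW),np.cos(YAW)]]).T
    print("face n",len(q),[ (round(l,2),np.round(np.percentile(uf[(uf[:,1]<l)&(uf[:,1]>l-.04)][:,0],[5,50]),4)) for l in (-.02,-.06,-.1,-.14,-.18) if ((uf[:,1]<l)&(uf[:,1]>l-.04)).sum()>5])
pw,w=cloud("wrist"); print([(np.round(r["at"],3),round(r["score"],2)) for n in ("torch_tail","lens","dock") for r in tip_of("wrist",n)[:2]])
a=cv2.resize(cv2.imread("pics/top2.png")[100:260,240:410],(400,376))
cv2.imwrite("pics/c2.png",np.hstack([a,cv2.resize(pw[:,:,::-1],(400,376))]))
```

```text
18.05
[(array([ 0.666, -0.18 ,  0.173]), 0.75), (array([0.386, 0.066, 0.165]), 0.92), (array([0.435, 0.179, 0.179]), 0.81), (array([ 0.318,  0.143, -0.001]), 0.83)]
face n 7 []
[(array([ 0.626, -0.219,  0.067]), 0.98), (array([0.432, 0.178, 0.015]), 0.71), (array([ 0.665, -0.179,  0.174]), 0.85), (array([0.432, 0.176, 0.178]), 0.61), (array([0.387, 0.067, 0.16 ]), 0.55), (array([ 0.389,  0.07 , -0.003]), 0.64), (array([ 0.316,  0.147, -0.002]), 0.51)]
face n 604 [(-0.02, array([-0.0015, -0.0001])), (-0.06, array([-0.0014, -0.0002])), (-0.1, array([-0.0017,  0.0001])), (-0.14, array([-0.0012, -0.0001])), (-0.18, array([-0.0038, -0.0006]))]
[(array([0.32 , 0.142, 0.165]), 0.77), (array([0.384, 0.067, 0.162]), 0.76), (array([0.432, 0.174, 0.012]), 0.9), (array([0.315, 0.145, 0.   ]), 0.71), (array([ 0.431,  0.181, -0.002]), 0.8)]
```

View pics/c2.png

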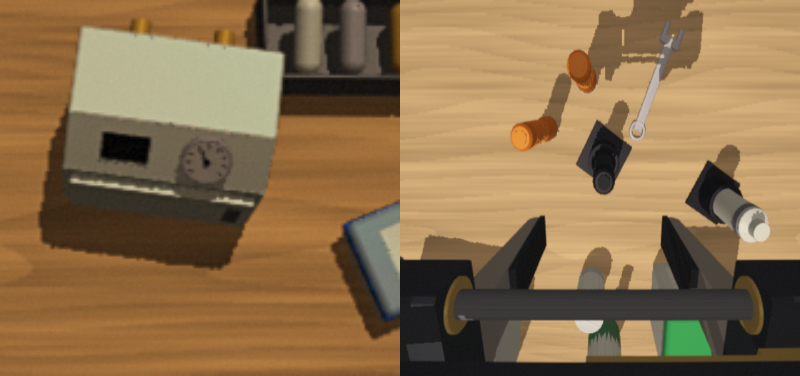

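Door is confirmed shut (face flat at 0 deviation). Grasping the torch.

```bash
sed -i 's/G=np.array(\[.666,-.177,.177\])/G=np.array([.666,-.178,.176])/; s/TX=np.array(\[.432,.177\])/TX=np.array([.4325,.177])/' h.py
python3 - <<'E'
from h import *
def st(l):
    s=env.sense(); print(l,round(s["t"],2),np.round(s["ee_pos"],4),np.round(s["wrist_force"],1),np.round(s["moment"],2),round(s["gripper_width"],4),round(s["grasp_force"],1))
env.movel([*TX,.108],tool(0,0),rate=.12); st("down")
effector.grasp(squeeze=40); st("grip")
env.movel([*TX,.13],rate=.06); st("lift1")
env.movel([*TX,.36],rate=.12); env.pause(.3); st("up")
for c in ("scene","top"):
    p,w=cloud(c)
    print([(n,np.round(r["at"],3),round(r["score"],2)) for n in ("torch_tail","lens") for r in tip_of(c,n)[:3]])
for d in (.12,.13,.14): 
    q=solver.inverse_kinematics(G+(d+.096)*N,tool(YAW,np.pi/4)); print(d,None if q is None else np.round(q,2))
E
```

```text
down 20.5 [0.4329 0.1772 0.1085] [ 0.3 -0.3  0.1] [ 0.03 -0.03 -0.  ] 0.0919 0.0
grip 21.46 [0.4325 0.177  0.108 ] [ 0.9 -0.1  0.6] [0.04 0.02 0.  ] 0.0296 40.0
lift1 21.98 [0.4326 0.1769 0.1304] [-0.5 -1.  -1.9] [ 0.07  0.02 -0.04] 0.0297 40.0
up 24.34 [0.4325 0.177  0.3599] [-0.1 -0.3 -2.2] [ 0.01 -0.03  0.01] 0.0292 40.0
[('torch_tail', array([0.433, 0.18 , 0.433]), 0.81), ('torch_tail', array([0.384, 0.066, 0.162]), 0.63), ('torch_tail', array([ 0.496,  0.404, -0.002]), 0.17), ('lens', array([0.427, 0.177, 0.267]), 0.93), ('lens', array([ 0.385,  0.07 , -0.002]), 0.64), ('lens', array([ 0.317,  0.144, -0.004]), 0.48)]
[('torch_tail', array([0.386, 0.07 , 0.164]), 0.53), ('torch_tail', array([0.316, 0.144, 0.169]), 0.46), ('lens', array([ 0.312,  0.145, -0.001]), 0.52), ('lens', array([ 0.386,  0.072, -0.004]), 0.5)]
0.12 [-0.22 -0.23  0.45  2.34  0.07  0.23  1.63]
0.13 [-0.19 -0.26  0.42  2.34  0.09  0.25  1.61]
0.14 [-0.17 -0.28  0.4   2.34  0.1   0.28  1.6 ]
```

Run:
```python
from h import *
env.reach(G+(.13+.096)*N,tool(YAW,np.pi/4)); env.pause(.5)
s=env.sense(); print(round(s["t"],2),np.round(s["ee_pos"],4),G+.226*N,np.round(s["tcp_rot"],3).tolist(),s["gripper_width"],s["grasp_force"])
L=np.array(s["ee_pos"])-.096*N; print("expected lens",L.round(3),"tail",(L+.165*N).round(3))
ims=[]
for c in ("scene","top","wrist"):
    p,w=cloud(c); ims.append(p)
    for k in range(2):
        print(c,[(n,np.round(r["at"],3).tolist(),round(r["score"],2)) for n in ("torch_tail","lens","gauge") for r in tip_of(c,n)[:3] if r["at"][2]>.17])
    # torch-dark points near axis
    v=w-L; t=v@N; m=(np.linalg.norm(v-t[...,None]*N,axis=-1)<.03)&(t>-.005)&(t<.09)
    q=w[m]
    if len(q)>20:
        for a,b in ((0,.015),(.015,.034),(.05,.07)):
            mm=(t[m]>a)&(t[m]<b)
            if mm.sum()>5:
                off=(q-L-t[m][:,None]*N)[mm]; ex=np.array([-np.sin(YAW),np.cos(YAW),0]); ez=np.cross(N,ex)
                print(c,a,mm.sum(),"lat range",np.percentile(off@ex,[3,97]).round(4),"ver",np.percentile(off@ez,[3,97]).round(4),ez.round(2))
cv2.imwrite("pics/c3.png",np.hstack([cv2.resize(ims[0][60:330,100:370],(390,390)),cv2.resize(ims[2],(400,390))])[:,:,::-1])
```

```text
26.42 [ 0.5079 -0.1548  0.3358] [ 0.50786771 -0.15493099  0.33580613] [[-0.7, 0.144, 0.7], [0.102, 0.99, -0.102], [-0.707, -0.0, -0.707]] 0.029927433319455604 39.999493695795536
expected lens [ 0.575 -0.165  0.268] tail [ 0.46  -0.148  0.385]
scene [('torch_tail', [0.461, -0.146, 0.389], 0.87), ('lens', [0.572, -0.165, 0.27], 0.94), ('gauge', [0.665, -0.179, 0.174], 0.79)]
scene [('torch_tail', [0.461, -0.146, 0.389], 0.87), ('lens', [0.572, -0.165, 0.27], 0.94), ('gauge', [0.665, -0.179, 0.174], 0.79)]
scene 0 76 lat range [-0.008   0.0194] ver [-0.0171  0.011 ] [-0.7   0.1  -0.71]
scene 0.015 124 lat range [-0.0094  0.0188] ver [-0.0172  0.0082] [-0.7   0.1  -0.71]
scene 0.05 107 lat range [-0.0096  0.0154] ver [-0.0136  0.0051] [-0.7   0.1  -0.71]
top [('torch_tail', [0.456, -0.149, 0.382], 0.62), ('lens', [0.573, -0.168, 0.269], 0.82), ('gauge', [0.664, -0.173, 0.175], 0.68)]
top [('torch_tail', [0.456, -0.149, 0.382], 0.62), ('lens', [0.573, -0.168, 0.269], 0.82), ('gauge', [0.664, -0.173, 0.175], 0.68)]
top 0 51 lat range [-0.0163  0.021 ] ver [-0.0176  0.0015] [-0.7   0.1  -0.
[... 153 characters left out ...]
7   0.1  -0.71]
wrist [('torch_tail', [0.459, -0.144, 0.387], 0.7), ('torch_tail', [0.575, -0.162, 0.265], 0.42), ('lens', [0.574, -0.168, 0.268], 0.76), ('lens', [0.577, -0.168, 0.262], 0.72), ('gauge', [0.665, -0.179, 0.178], 0.65)]
wrist [('torch_tail', [0.459, -0.144, 0.387], 0.7), ('torch_tail', [0.575, -0.162, 0.265], 0.42), ('lens', [0.574, -0.168, 0.268], 0.76), ('lens', [0.577, -0.168, 0.262], 0.72), ('gauge', [0.665, -0.179, 0.178], 0.65)]
wrist 0 187 lat range [-0.0187  0.0166] ver [0.0058 0.0202] [-0.7   0.1  -0.71]
wrist 0.015 240 lat range [-0.0178  0.0157] ver [0.007  0.0197] [-0.7   0.1  -0.71]
wrist 0.05 331 lat range [-0.0147  0.0122] ver [0.0061 0.016 ] [-0.7   0.1  -0.71]
```

View pics/c3.png

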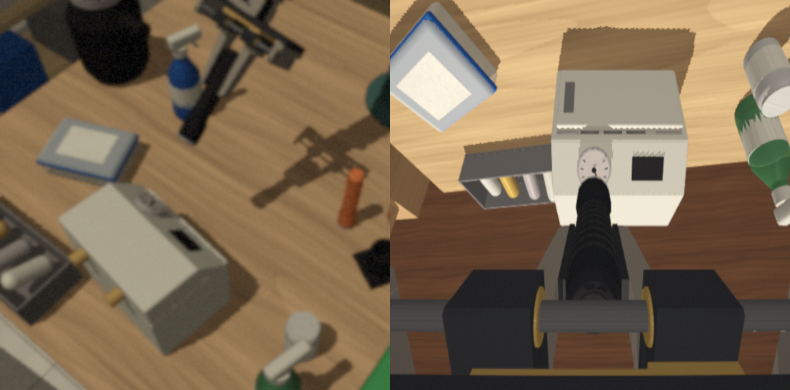

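The wrist view shows the torch axis pointing straight at the gauge dial at (595,170). The scene view shows the torch slanted and clear of everything. The measured lens, tail and gauge positions agree with the planned aim to within about 5 mm, so I'm handing in.

```bash
python3 -c "
from h import *
env.pause(.3);s=env.sense();print(s['t'],np.abs(s['joint_velocities']).max(),s['grasp_force']);print(workorder.finish_job())"
```

```text
27.7667 0.001476374691688786 39.99945804476738
the job is handed in; nothing more can be done
None
```

The job is handed in at 27.8 s: the door is shut flat on its catch, and the torch is out of its cup, held still at 45° about 130 mm from the gauge, aimed at its middle and touching only the gripper.

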